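# Make up the serving board for the table

### The job

Make up the serving board: stand the salt shaker and the pepper mill on the board midway between the two lidded dishes, the mill in front (on the robot's side) and the salt close behind it. Set the dressing pot on the middle of the square dish's lid, and lay the sauce syringe whose plunger is drawn out (it is charged, so do not push the plunger in) with its barrel over the middle of the round dish's lid. The other syringe, with its plunger pushed in, is spent: lay it flat on the floor of the steel tray; leave both dishes where they stand.

Things in the scene. Friction and masses are not known exactly. Their poses are not given: they have to be found in the camera images.
- serving_board: Fixed brown wooden serving board, 160 (x) by 430 (y) by 18 mm thick, carrying the two lidded dishes. Origin at the centre of its underside, on the table. Its x axis points away from the robot (within 0.12 rad), y to the left along the board. The dishes stand 140 mm left and right of its centre, within a few mm; which is where varies.
- square_dish: Square dark smoked-glass dish with a flat light-grey lid, standing on the board; lid 130 by 130 mm (137 mm over its clips), whole dish 70 mm high, loose, 0.9 kg. Origin at the centre of its underside, so the flat lid top is 70 mm above it. z up.
- round_dish: Round dark smoked-glass dish with a flat light-grey lid, standing on the board; lid 134 mm across plus a small pull tab, whole dish 70 mm high, loose, 0.9 kg. Origin at the centre of its underside, so the flat lid top is 70 mm above it. z up.
- used_tray: Fixed shallow stainless-steel tray for used tools, empty, lying left or right of the working area: 210 (its x) by 150 (its y) mm outside, upright rim 22 mm high, walls and floor 2 mm thick. Origin at the centre of its underside; its inner floor is 2 mm above the origin.
- pepper_mill: Pepper mill: dark wood cylinder with a thin steel ring and a small steel knob on top, 44 mm across, 130 mm high (wood up to 116 mm). Stands upright; origin at the centre of its underside. About 0.2 kg; grip it round the wood, for instance 95 mm up.
- salt_shaker: Salt shaker: white ceramic cylinder with a steel cap with holes, 42 mm across, 80 mm high (straight sides up to 72 mm). Stands upright; origin at the centre of its underside. About 0.15 kg.
- dressing_pot: Dressing pot: small frosted plastic portion pot, closed with a light lid, 48 mm across the foot, 56 mm under the lid, 60 mm across the lid (the top 6 mm), 38 mm high. Stands upright; origin at the centre of its underside. About 80 g; grip it at the lid or just below it.
- syringe_drawn: Charged syringe: its plunger is drawn out, the white rod and thumb disc (21 mm) reaching 50 to 58 mm behind the flange. Lies along its own x: frosted barrel 24 mm across, 95 long; nozzle 14 long at +x; white flange 44 wide, 24 high, flat underneath (no rolling) at -x. Origin on the barrel's axis, halfway along it, 12 mm up. 60 g; grip the barrel's middle. 
- syringe_spent: Spent syringe: the same, but its plunger is pushed in, the thumb disc reaching only some 17 mm behind the flange. Lies along its own x: frosted barrel 24 mm across, 95 long; nozzle 14 long at +x; white flange 44 wide, 24 high, flat underneath (no rolling) at -x. Origin on the barrel's axis, halfway along it, 12 mm up. 60 g; grip the barrel's middle. 
- syringe_drawn_plunger (a joint): How far the plunger of the charged syringe is drawn out, in m: 0 fully in, 0.050 fully out; starts between 0.034 and 0.042. It holds by friction and slides at about 4 N.
There are look-alikes about, which are no part of the job. What is shaped like the salt_shaker but pink is not meant.

How it is judged:
By the outcome, as a careful person would: the job done as asked, in the order asked, and still so for the second after the job is handed in, with the robot touching nothing.
It also fails if it takes over 144 s, if anything falls off the work surface, if the arm or the gripper's body presses on something with over 40 N, if the wrist force passes 120 N, or if a joint passes its speed limit or range.

### The arm

A 6-joint arm with a two-finger parallel gripper is mounted at the origin on the work surface. World frame = base frame: x ahead of the robot, y to its left, z up, the work surface at z = 0. Lengths are in mm, angles in degrees, forces in N, time in s.
With the tool pointing down it reaches from about 350 to 850 mm from the base axis. Payload 8.1 kg.
Tool frame: the origin (TCP) lies midway between the tips of the shut fingers; the grasp point (between the pads) lies 19 mm behind it; z points along the fingers, y is the line along which they close (so a half turn about z gives the same grasp; the last joint's range is limited). The gripper opens to 85 mm and grips with 20 to 120 N. Pads are 22 mm wide; open, the fingers measure 114 mm over their backs; the gripper's body (76 mm by 85 mm) begins 54 mm behind the grasp point. The pads swing forward as they close: fully open they stand 13 mm farther back than shut.
Start: joints at [70.852, 7.471, 85.268, -0, 87.261, -4.893], TCP at [147.722, 581.535, 231.292] pointing down, gripper open.
Joint ranges: [-169.43, 169.43], [-51.17, 129.36], [1.28, 143.12], [-76.62, 256.62], [0, 156.53], [-152.29, 152.29]. Speed limits (degrees/s): [136.94, 136.94, 159.86, 180, 180, 180].

### API

Orientations are given as [roll, pitch, yaw] about the fixed x, y, z axes, in that order (R = Rz(yaw) Ry(pitch) Rx(roll)).
In Python, from bench import r gives the robot as it stands. The module is installed in compiled form; this text tells all that it offers.
- The arm moves only by the tool jog_arm, never from a script. Its argument "rows" is a list of rows, each a list of 2 entries, a list of its own where there are three numbers: the shift along the tool's x, y, z in mm, then the turn, a rotation vector about the tool's x, y, z in rad. A call has 1 to 10 rows; each row is the pose to reach, as a shift and turn from the pose commanded when the call began, along the tool's axes at that moment; what a row does not reach only later rows make up. A row lasts 1/10 s, in which the tool goes at most 50 mm and 8.59 degrees, less where a joint would pass 70% of its speed; a pose out of reach is approached as far as the arm can. A call with a gripper value outside its range is refused whole. "grip" is the finger opening in mm, from 0 to 85.4, set as the call begins (left out, the last holds). The fingers move at their own pace and stop on an object; "force" is the grip in N (left out, the last holds). Time passes only in rows, so rows that repeat a pose let the fingers close. It gives the time, the measured TCP pose, the force, the opening and the grip force at its end, in the units of the state.
- r.sense(): the state, without advancing time (a new reading comes with each control period).
- r.snapshot(name): name is "side" or "top" or "wrist"; returns (picture, depth): 400x640x3 uint8, blue, green, red; 400x640 float32, mm along the optical axis (not along the pixel's ray), 0 where there is no reading.
- r.camera_params(name): a dict with "fx", "fy", "cx", "cy" (pixels), "pose" (4x4, takes a point from camera to world coordinates); the wrist camera has in their place "tool_from_camera" (4x4, takes a point from camera to tool coordinates, whose origin is the TCP and whose axes are the flange's). Camera axes: x right, y down, z forward; pixel columns grow to the right and rows downward; lengths in mm; the calibration is good to about 2 mm. A picture is of the moment at which its call begins: read the wrist's pose just before it. camera_params takes no time and is no camera call.
- r.hand_in(): hands the job in; it is judged then, once.
The state is a dict: "time": time; "joint_pos": joint angles; "qd": joint speeds; "joint_efforts": joint torques, N m; "tool_pos": TCP position; "tcp_rot": TCP orientation; "ft_force": force on the tool from outside, world axes, zero at the start; "wrist_torque": the same for the moment, N m; "finger_gap": finger opening in mm; "grip_force": force on a finger pad.
Only numpy, scipy, OpenCV 4.12 (cv2) and the standard library are available. Lean on these libraries where they do the work, as an engineer would, in place of code of your own. Each camera call takes 0.05 s, during which the arm holds its last target. There are 200 camera calls.

## Working session

There is one attempt and no reset: what is moved stays moved. The work goes in short steps, Python scripts to look and compute and a tool call to move; the robot and the scene stay as the last step left them, time stands still between calls to the robot, and variables do not carry over. Pictures are saved under pics/ and viewed, at most 14 in all, crops included, and the job is handed in when it is done.

Besides the shell and the picture viewer there is one more tool, called after "Request:" in YAML: its name, and indented under it one key for each argument. jog_arm: Moves the arm, as the interface text tells. Its arguments: {"type":"object","properties":{"rows":{"type":"array"},"grip":{"type":"number"},"force":{"type":"number"}},"required":["rows"]}

```bash
mkdir -p pics
cat > h.py <<'E'
import numpy as np, cv2
from bench import r
from scipy.spatial.transform import Rotation as R
def snap(n):
    s=r.sense(); im,d=r.snapshot(n); c=r.camera_params(n)
    if 'pose' in c: T=np.array(c['pose'])
    else:
        W=np.eye(4); W[:3,:3]=R.from_euler('xyz',s['tcp_rot'],degrees=True).as_matrix(); W[:3,3]=s['tool_pos']
        T=W@np.array(c['tool_from_camera'])
    v,u=np.mgrid[0:400,0:640]
    P=np.stack([(u-c['cx'])/c['fx']*d,(v-c['cy'])/c['fy']*d,d],-1)@T[:3,:3].T+T[:3,3]
    P[d==0]=np.nan
    return im,d,P
E
python3 - <<'E'
from h import *
s=r.sense(); print(s)
for n in('top','side'):
    im,d,P=snap(n); cv2.imwrite(f'pics/{n}0.png',im); np.savez(f'{n}0.npz',im=im,P=P)
    print(n,r.camera_params(n))
E
```

```text
{'time': 0.0, 'joint_pos': array([ 7.08516175e+01,  7.51579453e+00,  8.53317553e+01,  8.59318460e-06,
        8.72622565e+01, -4.89310107e+00]), 'qd': array([-0.01811584,  0.03101676,  0.04156227, -0.05619925,  0.02343709,
       -0.04449638]), 'joint_efforts': array([ 8.88748418e-04, -5.69385874e+01, -5.00559533e+01, -3.52047191e-04,
        1.41741772e-02, -5.58827651e-06]), 'tool_pos': array([147.53534951, 580.98618301, 230.21356163]), 'tcp_rot': array([-1.79890595e+02, -9.37469536e-03,  1.65744709e+02]), 'ft_force': array([-0.16800534,  1.06291395, -0.41262697]), 'wrist_torque': array([ 0.0336637 ,  0.00062059, -0.0313158 ]), 'grip_force': 0.0, 'finger_gap': 85.59926800072408}
top {'fx': 408.4906890413785, 'fy': 408.4906890413785, 'cx': 321.2570494261092, 'cy': 194.11302900634098, 'pose': array([[-2.05406456e-02, -9.98804473e-01,  4.43588484e-02,
         3.84549490e+02],
       [-9.99750627e-01,  2.01308115e-02, -9.66613803e-03,
        -5.87819547e+01],
       [ 8.76160228e-03, -4.45463352e-02, -9.98968898e-01,
         1.10149345e+03],
       [ 0.00000000e+00,  0.00000000e+00,  0.00000000e+00,
         1.00000000e+00]])}
side {'fx': 427.57977004560416, 'fy': 427.57977004560416, 'cx': 318.88466713278126, 'cy': 204.00124727214143, 'pose': array([[ 9.21893714e-01, -2.33997846e-01,  3.08799268e-01,
         1.62735600e+02],
       [-3.86699400e-01, -5.06361478e-01,  7.70753934e-01,
        -7.73599314e+02],
       [-2.39907066e-02, -8.29965699e-01, -5.57298291e-01,
         5.72228756e+02],
       [ 0.00000000e+00,  0.00000000e+00,  0.00000000e+00,
         1.00000000e+00]])}
```

View pics/top0.png

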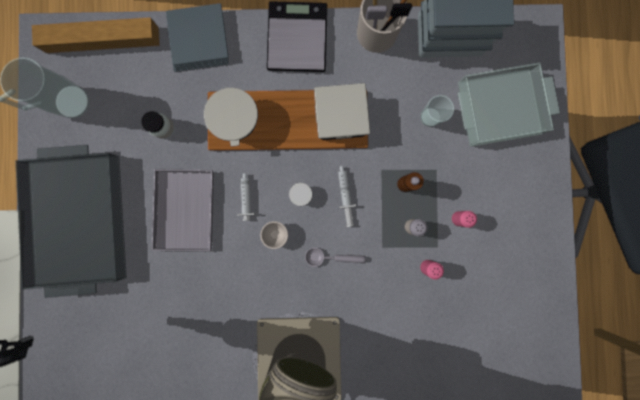

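View pics/side0.png

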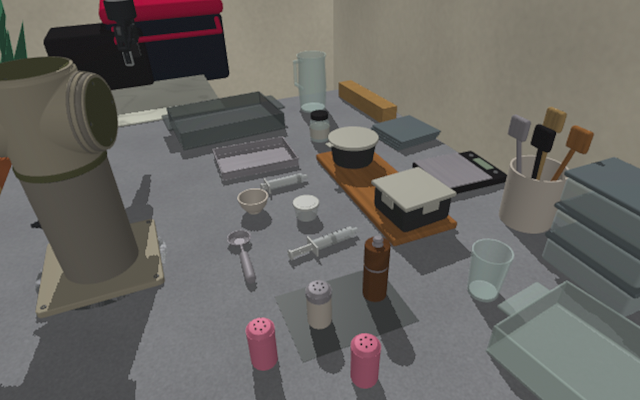

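The top view shows the round dish at (231,114), the square dish at (342,111), the tray at (184,210), the syringes at (247,197) and (347,196), the pot at (301,194), the mill at (411,183) and the salt at (415,228). The side view agrees, and the two pink shakers are decoys. Next I measure these from depth.

Run:
```python
from h import *
z=np.load('top0.npz'); P=z['P']; im=z['im']
v,u=np.mgrid[0:400,0:640]
def comp(name,box,z0,z1):
    x0,y0,x1,y1=box
    m=(u>=x0)&(u<=x1)&(v>=y0)&(v<=y1)&(P[...,2]>z0)&(P[...,2]<z1)
    q=P[m]; 
    if len(q)<4: print(name,len(q)); return
    h=cv2.minAreaRect(q[:,:2].astype(np.float32)); c=np.cov(q[:,:2].T); w,V=np.linalg.eigh(c)
    print(name,len(q),'med',q.mean(0).round(1),'rect',np.round(h[0],1),np.round(h[1],1),round(h[2],1),'axis',np.degrees(np.arctan2(V[1,1],V[0,1])).round(1),'zmax',q[:,2].max().round(1))
comp('round',(195,80,262,150),75,110)
comp('square',(305,75,378,148),75,110)
comp('board',(200,85,380,155),10,26)
comp('tray',(148,165,220,256),12,40)
comp('sl',(235,168,262,225),7,45)
comp('sr',(332,160,362,232),7,45)
comp('pot',(283,178,318,212),28,60)
comp('mill',(392,165,430,200),105,150)
comp('mill knob',(392,165,430,200),121,150)
comp('salt',(398,212,430,242),70,100)
comp('table',(260,270,400,300),-20,20)
a=cv2.resize(im[155:240,225:375],None,fx=5,fy=5,interpolation=cv2.INTER_CUBIC); cv2.imwrite('pics/syr.png',a)
```

```text
round 2278 med [632.6 153.8  88.1] rect [634.2 154. ] [132.9 132.7] 55.2 axis -166.2 zmax 94.9
square 2670 med [ 637.3 -124.3   88.3] rect [ 638.4 -124.7] [131.7 132.2] 3.9 axis 174.5 zmax 94.2
board 4773 med [619.9  24.6  18.1] rect [634.8  16.4] [429.1 161.1] 89.9 axis 87.2 zmax 25.5
tray 624 med [398.2 309.3  21.9] rect [398.2 298.1] [156.2 214. ] 87.7 axis 178.6 zmax 29.8
sl 399 med [425.7 131.2  21.1] rect [428.5 126. ] [ 42.1 122.3] 84.4 axis -178.6 zmax 28.4
sr 481 med [ 427.5 -133.4   20.1] rect [ 429.1 -134.5] [ 54.9 163.8] 82.5 axis -173.0 zmax 28.6
pot 410 med [432.5 -14.7  38.8] rect [433.3 -13.6] [57.6 57.5] 89.1 axis 168.1 zmax 45.0
mill 266 med [ 455.2 -293.5  118.2] rect [ 455.5 -294.7] [41.7 42.8] 12.9 axis 98.3 zmax 134.7
mill knob 41 med [ 455.4 -294.8  129.7] rect [ 455.4 -295.4] [15.2 15.7] 57.7 axis 143.9 zmax 134.7
salt 220 med [ 340.5 -310.3   77.8] rect [ 340.  -310.4] [40.3 40.4] 88.9 axis 125.8 zmax 84.5
table 4355 med [190.  -87.8   0.7] rect [189.9 -88.1] [375.7  81. ] 88.8 axis 88.7 zmax 9.1
```

View pics/syr.png

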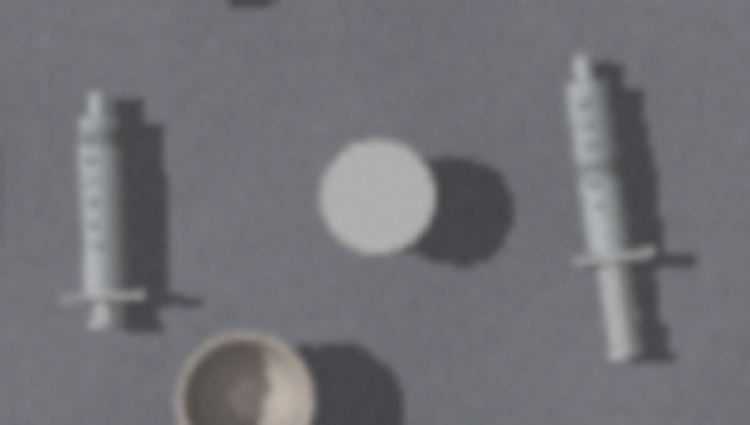

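Left syringe (247,197) has its plunger in, so it is the spent one; the right one (347,196) is drawn. Both nozzles point away from the robot. I get the barrel middles and start moving to a via point with yaw 180.

Request:
jog_arm:
  rows:
    - [[-411,-392,-19],[0,0,-0.249]]
    - [[-411,-392,-19],[0,0,-0.249]]
    - [[-411,-392,-19],[0,0,-0.249]]
    - [[-411,-392,-19],[0,0,-0.249]]
    - [[-411,-392,-19],[0,0,-0.249]]
    - [[-411,-392,-19],[0,0,-0.249]]
    - [[-411,-392,-19],[0,0,-0.249]]
    - [[-411,-392,-19],[0,0,-0.249]]
    - [[-411,-392,-19],[0,0,-0.249]]
    - [[-411,-392,-19],[0,0,-0.249]]
  grip: 85
  force: 40

```text
time: 1.1
tool_pos: [413.8, 156.3, 248.0]
tcp_rot: [180.0, 0.0, -180.0]
ft_force: [1.4, 0.4, 0.1]
finger_gap: 85.1
grip_force: 0.0
```

Run:
```python
import numpy as np
P=np.load('top0.npz')['P']
for n,a,b in(('spent',(95,112),(103,297)),('drawn',(583,80),(603,258))):
    p=[]
    for q in(a,b):
        u,v=225+q[0]/5,155+q[1]/5
        # ray at z=14
        T=np.array([[-2.05406456e-02,-9.98804473e-01,4.43588484e-02,384.549],[-9.99750627e-01,2.01308115e-02,-9.66613803e-03,-58.782],[8.76160228e-03,-4.45463352e-02,-9.98968898e-01,1101.493]])
        d=T[:,:3]@[(u-321.257)/408.49,(v-194.113)/408.49,1]; p.append((T[:,3]+d*(14-T[2,3])/d[2])[:2])
    p=np.array(p); e=p[0]-p[1]; print(n,p.mean(0),np.linalg.norm(e),np.degrees(np.arctan2(e[1],e[0])))
tab=P[136:150,225:250]; m=tab[...,2]>60; print('tab',tab[m].max(0),tab[m].min(0))
```

```text
spent [432.27842799 134.14501747] 98.6308496175383 1.7691211866875578
drawn [ 445.91333278 -129.1849604 ] 95.69011430503525 5.089481431572371
tab [580.02363635 169.96214785  91.42053531] [554.563888   117.39551666  80.73649968]
```

Request:
jog_arm:
  rows:
    - [[73,-466,98],[0,0,0]]
    - [[73,-466,98],[0,0,0]]
    - [[73,-466,98],[0,0,0]]
    - [[73,-466,98],[0,0,0]]
    - [[73,-466,98],[0,0,0]]
    - [[73,-466,98],[0,0,0]]
    - [[73,-466,98],[0,0,0]]
    - [[73,-466,98],[0,0,0]]
    - [[73,-466,98],[0,0,0]]
    - [[73,-466,98],[0,0,0]]

```text
time: 2.1
tool_pos: [338.8, -310.4, 148.9]
tcp_rot: [180.0, -0.0, 179.9]
ft_force: [-0.0, 0.6, 0.4]
finger_gap: 85.0
grip_force: 0.0
```

Run:
```python
from h import *
print(r.sense()['tool_pos'],r.sense()['joint_pos'])
im,d,P=snap('wrist'); cv2.imwrite('pics/w1.png',im)
m=(P[...,2]>72)&(P[...,2]<90); q=P[m]
n,l,st,c=cv2.connectedComponentsWithStats(m.astype(np.uint8))
for i in range(1,n):
    if st[i,4]>300: q=P[l==i]; print(st[i],q.mean(0),cv2.minEnclosingCircle(q[:,:2].astype(np.float32)))
```

```text
[ 338.82823684 -310.41198741  148.946909  ] [-4.88671439e+01 -1.16649262e+01  1.12639937e+02 -3.04697031e-02
  7.90629636e+01 -1.38753931e+02]
[ 207    0   76   76 4402] [ 234.08829051 -349.16247351   77.03509958] ((233.47035217285156, -350.0017395019531), 21.07902717590332)
[ 281  187   64   61 2868] [ 340.14200635 -312.26614224   76.92315017] ((342.13616943359375, -312.2968444824219), 21.003036499023438)
[  91  216   65   58 2717] [ 358.66339756 -436.09508123   77.00566429] ((360.81573486328125, -438.4822692871094), 21.291568756103516)
[306 340  61  37 896] [ 439.76771097 -297.36315397   82.19598917] ((452.331298828125, -296.32763671875), 21.178455352783203)
```

View pics/w1.png

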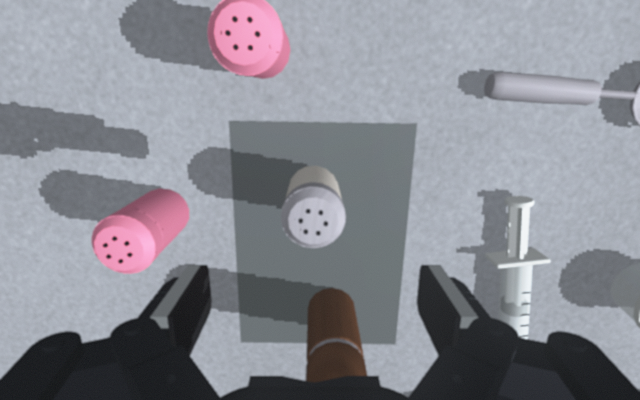

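The wrist view shows the salt at (314,217) clear of its neighbours, with the drawn syringe's plunger at (520,225). Descending to grip the salt.

Request:
jog_arm:
  rows:
    - [[-2.5,-1,40],[0,0,0]]
    - [[-2.5,-1,80],[0,0,0]]
    - [[-2.5,-1,110],[0,0,0]]
    - [[-2.5,-1,118],[0,0,0]]
    - [[-2.5,-1,118],[0,0,0]]

```text
time: 2.65
tool_pos: [341.9, -307.6, 30.8]
tcp_rot: [179.8, -0.1, -180.0]
ft_force: [0.5, 0.3, 0.0]
finger_gap: 84.8
grip_force: 0.0
```

Request:
jog_arm:
  rows:
    - [[0,0,0],[0,0,0]]
    - [[0,0,0],[0,0,0]]
    - [[0,0,0],[0,0,0]]
    - [[0,0,0],[0,0,0]]
    - [[0,0,0],[0,0,0]]
    - [[0,0,0],[0,0,0]]
    - [[0,0,0],[0,0,0]]
    - [[0,0,0],[0,0,0]]
  grip: 30
  force: 40

```text
time: 3.45
tool_pos: [343.9, -310.0, 33.8]
tcp_rot: [-179.9, 0.1, -180.0]
ft_force: [-0.1, 1.1, 7.0]
finger_gap: 41.5
grip_force: 39.6
```

Request:
jog_arm:
  rows:
    - [[0,0,-30],[0,0,0]]
    - [[0,0,-75],[0,0,0]]
    - [[0,0,-120],[0,0,0]]
    - [[0,0,-160],[0,0,0]]
    - [[-30,30,-170],[0,0,0]]
    - [[-65,65,-170],[0,0,0]]
    - [[-100,100,-170],[0,0,0]]
    - [[-135,135,-170],[0,0,0]]
    - [[-170,170,-170],[0,0,0]]
    - [[-200,200,-170],[0,0,0]]

```text
time: 4.45
tool_pos: [544.2, -106.5, 202.3]
tcp_rot: [180.0, 0.0, -179.9]
ft_force: [0.0, -0.5, -1.1]
finger_gap: 41.0
grip_force: 41.3
```

```bash
cat > st.py <<'E'
from h import *
a=[]
for _ in range(1): s=r.sense(); a.append(s['tool_pos'])
im,d,P=snap('top'); s2=r.sense(); a.append(s2['tool_pos'])
print(np.mean(a,0).round(1),a,s2['finger_gap'],s2['grip_force'],s2['ft_force'].round(1))
E
python3 st.py
```

```text
[ 545.7 -104.3  202.2] [array([ 544.1848355 , -106.50067287,  202.28535785]), array([ 547.29444096, -102.15777447,  202.07302259])] 41.22472743078754 41.35480912831554 [-3.6  4.8 -0.4]
```

Request:
jog_arm:
  rows:
    - [[-35,35,0],[0,0,0]]
    - [[-70,70,0],[0,0,0]]
    - [[-100,105,20],[0,0,0]]
    - [[-115,120,60],[0,0,0]]
    - [[-115,120,80],[0,0,0]]
    - [[-115,120,80],[0,0,0]]
    - [[-115,120,80],[0,0,0]]
    - [[-115,120,80],[0,0,0]]
    - [[-115,120,80],[0,0,0]]

```text
time: 5.4
tool_pos: [659.1, 10.5, 124.8]
tcp_rot: [-180.0, 0.2, 180.0]
ft_force: [-0.1, -1.1, -1.3]
finger_gap: 41.6
grip_force: 41.4
```

```bash
python3 st.py
```

```text
[659.   10.6 124.6] [array([659.0838955 ,  10.52064196, 124.77098767]), array([658.91334415,  10.6624037 , 124.42719151])] 41.294271086029205 41.43724031691818 [ 0.  -0.2 -1.5]
```

Request:
jog_arm:
  rows:
    - [[-2,4,20],[0,0,0]]
    - [[-2,4,45],[0,0,0]]
    - [[-2,4,60],[0,0,0]]
    - [[-2,4,66],[0,0,0]]
    - [[-2,4,70],[0,0,0]]
    - [[-2,4,72],[0,0,0]]
    - [[-2,4,72],[0,0,0]]
    - [[-2,4,72],[0,0,0]]

```text
time: 6.25
tool_pos: [661.0, 15.0, 51.9]
tcp_rot: [-180.0, 0.2, -180.0]
ft_force: [-1.9, -0.8, 4.2]
finger_gap: 41.2
grip_force: 41.8
```

Request:
jog_arm:
  rows:
    - [[0,0,0],[0,0,0]]
    - [[0,0,0],[0,0,0]]
    - [[0,0,0],[0,0,0]]
    - [[0,0,0],[0,0,0]]
    - [[0,0,0],[0,0,0]]
  grip: 58

```text
time: 6.75
tool_pos: [659.7, 15.3, 49.9]
tcp_rot: [180.0, -0.0, -180.0]
ft_force: [-0.5, -0.3, 0.7]
finger_gap: 58.0
grip_force: 0.0
```

Request:
jog_arm:
  rows:
    - [[0,0,-20],[0,0,0]]
    - [[0,0,-60],[0,0,0]]
    - [[0,0,-110],[0,0,0]]
    - [[0,0,-140],[0,0,0]]
    - [[20,-20,-150],[0,0,0]]
    - [[40,-50,-150],[0,0,0]]
    - [[65,-90,-150],[0,0,0]]
    - [[90,-130,-150],[0,0,0]]
    - [[115,-170,-150],[0,0,0]]
    - [[140,-210,-150],[0,0,0]]

```text
time: 7.75
tool_pos: [518.7, -196.0, 200.1]
tcp_rot: [-180.0, 0.0, -180.0]
ft_force: [0.3, -0.2, 0.8]
finger_gap: 58.0
grip_force: 0.0
```

Request:
jog_arm:
  rows:
    - [[30,-35,0],[0,0,0]]
    - [[55,-75,0],[0,0,0]]
    - [[66.5,-100,0],[0,0,0]]
    - [[66.5,-100,0],[0,0,0]]
    - [[66.5,-100,0],[0,0,0]]
    - [[66.5,-100,0],[0,0,0]]
    - [[66.5,-100,0],[0,0,0]]
  grip: 80

```text
time: 8.45
tool_pos: [454.0, -293.7, 200.0]
tcp_rot: [180.0, 0.0, -179.9]
ft_force: [-0.0, 0.0, 0.3]
finger_gap: 80.5
grip_force: 0.0
```

Run:
```python
from h import *
print(r.sense()['tool_pos'].round(1))
im,d,P=snap('wrist')
for z0,z1 in((110,124),(124,140)):
    m=(P[...,2]>z0)&(P[...,2]<z1)
    n,l,st,c=cv2.connectedComponentsWithStats(m.astype(np.uint8))
    for i in range(1,n):
        if st[i,4]>200: q=P[l==i]; print(st[i],q.mean(0),cv2.minEnclosingCircle(q[:,:2].astype(np.float32)))
im,d,P=snap('top'); m=(P[...,2]>88)&(P[...,2]<106); m[:, :262]=0; m[:,305:]=0;m[:80]=0;m[150:]=0
print('salt',cv2.minEnclosingCircle(P[m][:,:2].astype(np.float32)),P[m].mean(0))
```

```text
[ 454.  -293.7  200. ]
[ 280  181   65   63 2608] [ 455.03904914 -295.89947618  115.41656552] ((457.0643615722656, -296.0855407714844), 22.01976203918457)
[299 207  27  25 529] [ 456.26829244 -295.84577976  128.35623673] ((457.4998474121094, -295.75323486328125), 8.744565963745117)
salt ((657.0804443359375, 14.023337364196777), 21.224903106689453) [655.80551527  13.62513959  95.33608388]
```

Request:
jog_arm:
  rows:
    - [[-2.5,-2,40],[0,0,0]]
    - [[-2.5,-2,85],[0,0,0]]
    - [[-2.5,-2,115],[0,0,0]]
    - [[-2.5,-2,124],[0,0,0]]
    - [[-2.5,-2,124],[0,0,0]]
    - [[-2.5,-2,124],[0,0,0]]

```text
time: 9.15
tool_pos: [457.1, -297.4, 77.9]
tcp_rot: [-179.9, 0.1, -180.0]
ft_force: [0.2, -0.1, 0.2]
finger_gap: 79.8
grip_force: 0.0
```

Request:
jog_arm:
  rows:
    - [[0,0,0],[0,0,0]]
    - [[0,0,0],[0,0,0]]
    - [[0,0,0],[0,0,0]]
    - [[0,0,0],[0,0,0]]
    - [[0,0,0],[0,0,0]]
    - [[0,0,0],[0,0,0]]
    - [[0,0,0],[0,0,0]]
    - [[0,0,0],[0,0,0]]
  grip: 30

```text
time: 9.95
tool_pos: [456.9, -297.1, 77.7]
tcp_rot: [-179.9, 0.1, -180.0]
ft_force: [-0.8, 2.1, 6.5]
finger_gap: 43.0
grip_force: 39.7
```

Request:
jog_arm:
  rows:
    - [[0,0,-30],[0,0,0]]
    - [[0,0,-75],[0,0,0]]
    - [[0,0,-120],[0,0,0]]
    - [[0,0,-140],[0,0,0]]
    - [[-10,25,-140],[0,0,0]]
    - [[-25,60,-140],[0,0,0]]
    - [[-40,95,-140],[0,0,0]]
    - [[-60,130,-140],[0,0,0]]
    - [[-80,165,-140],[0,0,0]]
    - [[-100,200,-140],[0,0,0]]

```text
time: 10.95
tool_pos: [556.3, -95.3, 216.4]
tcp_rot: [-180.0, 0.0, 180.0]
ft_force: [-0.7, -0.5, -1.9]
finger_gap: 43.3
grip_force: 41.4
```

Request:
jog_arm:
  rows:
    - [[-20,40,0],[0,0,0]]
    - [[-40,80,0],[0,0,0]]
    - [[-51,110,0],[0,0,0]]
    - [[-51,110,20],[0,0,0]]
    - [[-51,110,50],[0,0,0]]
    - [[-51,110,80],[0,0,0]]
    - [[-51,110,80],[0,0,0]]
    - [[-51,110,80],[0,0,0]]
    - [[-51,110,80],[0,0,0]]

```text
time: 11.85
tool_pos: [608.2, 13.0, 138.5]
tcp_rot: [-180.0, 0.2, 180.0]
ft_force: [0.4, -0.6, -1.3]
finger_gap: 43.2
grip_force: 41.4
```

```bash
python3 st.py
```

```text
[608.2  13.  138.6] [array([608.15368973,  13.01005719, 138.49696303]), array([608.34096765,  13.023978  , 138.70563611])] 43.62808019558609 41.379613280296326 [ 0.7 -0.1 -2.1]
```

Request:
jog_arm:
  rows:
    - [[0,1,20],[0,0,0]]
    - [[0,1,33],[0,0,0]]
    - [[0,1,38],[0,0,0]]
    - [[0,1,41],[0,0,0]]
    - [[0,1,42.5],[0,0,0]]
    - [[0,1,42.5],[0,0,0]]
    - [[0,1,42.5],[0,0,0]]

```text
time: 12.6
tool_pos: [608.1, 14.4, 95.7]
tcp_rot: [180.0, 0.2, -180.0]
ft_force: [-1.3, 1.6, 5.7]
finger_gap: 43.3
grip_force: 41.3
```

Request:
jog_arm:
  rows:
    - [[0,0,0],[0,0,0]]
    - [[0,0,0],[0,0,0]]
    - [[0,0,0],[0,0,0]]
    - [[0,0,0],[0,0,0]]
    - [[0,0,0],[0,0,0]]
  grip: 60

```text
time: 13.1
tool_pos: [606.7, 14.2, 93.4]
tcp_rot: [-180.0, -0.0, -180.0]
ft_force: [0.5, -0.2, 0.7]
finger_gap: 60.1
grip_force: 0.0
```

Request:
jog_arm:
  rows:
    - [[0,0,-20],[0,0,0]]
    - [[0,0,-60],[0,0,0]]
    - [[20,0,-80],[0,0,0]]
    - [[55,-7,-80],[0,0,0]]
    - [[95,-14,-80],[0,0,0]]
    - [[135,-21,-60],[0,0,0]]
    - [[165,-28,-40],[0,0,0]]
    - [[175,-28,-40],[0,0,0]]
    - [[175,-28,-40],[0,0,0]]
    - [[175,-28,-40],[0,0,0]]

```text
time: 14.1
tool_pos: [432.8, -13.9, 134.4]
tcp_rot: [-180.0, 0.1, -180.0]
ft_force: [0.2, -0.5, 0.8]
finger_gap: 59.7
grip_force: 0.0
```

Run:
```python
from h import *
print(r.sense()['tool_pos'].round(1))
im,d,P=snap('wrist'); cv2.imwrite('pics/w2.png',im)
for z0,z1 in((29,50),):
    m=(P[...,2]>z0)&(P[...,2]<z1)
    n,l,st,c=cv2.connectedComponentsWithStats(m.astype(np.uint8))
    for i in range(1,n):
        if st[i,4]>200: q=P[l==i]; print(st[i],q.mean(0),cv2.minEnclosingCircle(q[:,:2].astype(np.float32)))
im,d,P=snap('top');np.savez('top1.npz',im=im,P=P)
```

```text
[432.8 -13.9 134.4]
[ 372    0  117  105 3267] [335.32758629  62.26251277  36.61782939] ((330.4906005859375, 55.81682205200195), 35.74294662475586)
[ 272  163   85   82 5391] [433.25184963 -14.91578371  37.76164644] ((434.57305908203125, -15.024017333984375), 29.950542449951172)
[232 363  21  24 302] [579.02369434 -74.01543883  37.95878816] ((582.8221435546875, -75.59082794189453), 9.989851951599121)
[451 386  30  14 297] [599.9556938  112.10646453  38.11494255] ((602.7825317382812, 111.07642364501953), 12.72465705871582)
```

View pics/w2.png

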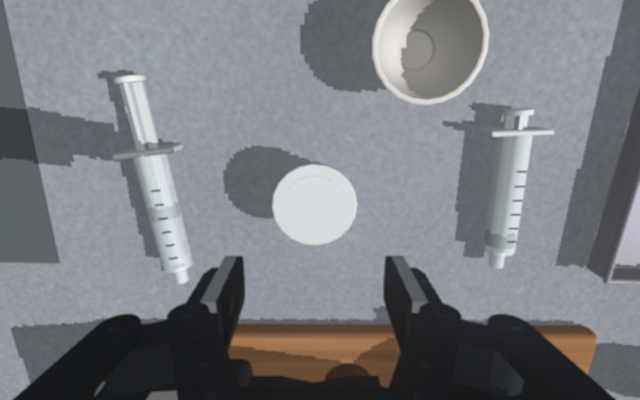

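The pot is at (315,205). The drawn syringe's barrel runs (151,148)→(175,268), and the spent one's (516,130)→(501,250). Gripping the pot.

Request:
jog_arm:
  rows:
    - [[-1,-1,0],[0,0,0]]
    - [[-1,-1,0],[0,0,0]]
    - [[-1,-1,40],[0,0,0]]
    - [[-1,-1,85],[0,0,0]]
    - [[-1,-1,110],[0,0,0]]
    - [[-1,-1,119],[0,0,0]]
    - [[-1,-1,119],[0,0,0]]
    - [[-1,-1,119],[0,0,0]]
  grip: 82

```text
time: 15.0
tool_pos: [434.1, -14.9, 15.9]
tcp_rot: [-180.0, 0.1, -180.0]
ft_force: [-0.2, 0.3, -0.3]
finger_gap: 81.9
grip_force: 0.0
```

Request:
jog_arm:
  rows:
    - [[0,0,0],[0,0,0]]
    - [[0,0,0],[0,0,0]]
    - [[0,0,0],[0,0,0]]
    - [[0,0,0],[0,0,0]]
    - [[0,0,0],[0,0,0]]
    - [[0,0,0],[0,0,0]]
  grip: 45
  force: 25

```text
time: 15.6
tool_pos: [434.5, -15.0, 16.5]
tcp_rot: [-180.0, 0.2, -180.0]
ft_force: [-2.1, 0.3, 6.7]
finger_gap: 58.6
grip_force: 25.2
```

Run:
```python
from h import *
s=r.sense(); print(s['tool_pos'].round(1),s['finger_gap'],s['grip_force'])
c=r.camera_params('wrist'); W=np.diag([-1.,1,-1,1]); W[:3,3]=[432.8,-13.9,134.4]; T=W@np.array(c['tool_from_camera'])
for n,a,b in(('drawn',(175,268),(151,148)),('spent',(501,250),(516,130))):
    p=[]
    for u,v in(a,b):
        d=T[:3,:3]@[(u-c['cx'])/c['fx'],(v-c['cy'])/c['fy'],1]; p.append((T[:3,3]+d*(16-T[2,3])/d[2])[:2])
    p=np.array(p); e=p[0]-p[1]; print(n,p.mean(0),np.linalg.norm(e),np.degrees(np.arctan2(e[1],e[0])))
z=np.load('top1.npz');P=z['P']; v,u=np.mgrid[0:400,0:640]
m=(P[...,2]>126)&(u>255)&(u<310)&(v>80)&(v<140)&(P[...,2]<160); print('millknob',m.sum(),P[m].mean(0) if m.any() else 0)
for n,x0,x1 in(('round',195,262),('sq',305,378)):
    m=(P[...,2]>75)&(P[...,2]<100)&(u>x0)&(u<x1)&(v>70)&(v<150); q=P[m]; print(n,m.sum(),q.mean(0),cv2.minAreaRect(q[:,:2].astype(np.float32)))
```

```text
[434.5 -15.   16.5] 58.605195699917836 25.200645625591278
drawn [ 445.65313719 -130.5185403 ] 97.44143849436169 3.7048928575882774
spent [431.16972388 131.9965325 ] 94.20059422969523 2.327528672297166
millknob 264 [604.58618018  15.02478434 136.30717747]
round 2288 [632.59752534 153.71538556  88.19433359] ((634.653564453125, 154.4557647705078), (133.758056640625, 132.17010498046875), 51.98493957519531)
sq 2672 [ 637.26255018 -124.34208101   88.25930502] ((638.066650390625, -124.6533203125), (131.53860473632812, 131.8783416748047), 3.318788528442383)
```

Request:
jog_arm:
  rows:
    - [[0,0,-30],[0,0,0]]
    - [[0,0,-75],[0,0,0]]
    - [[0,0,-115],[0,0,0]]
    - [[-20,-20,-125],[0,0,0]]
    - [[-50,-50,-125],[0,0,0]]
    - [[-85,-80,-125],[0,0,0]]
    - [[-125,-100,-125],[0,0,0]]
    - [[-165,-109,-125],[0,0,0]]
    - [[-195,-109,-125],[0,0,0]]
    - [[-203.5,-109.5,-125],[0,0,0]]

```text
time: 16.6
tool_pos: [638.9, -124.7, 140.1]
tcp_rot: [-180.0, 0.1, 180.0]
ft_force: [-0.8, 0.8, -1.2]
finger_gap: 58.5
grip_force: 27.4
```

Request:
jog_arm:
  rows:
    - [[0,0,0],[0,0,0]]
    - [[0,0,10],[0,0,0]]
    - [[0,0,25],[0,0,0]]
    - [[0,0,31],[0,0,0]]
    - [[0,0,33],[0,0,0]]
    - [[0,0,33],[0,0,0]]
    - [[0,0,33],[0,0,0]]

```text
time: 17.3
tool_pos: [636.4, -124.3, 106.8]
tcp_rot: [-180.0, 0.0, -180.0]
ft_force: [0.1, -0.0, -0.4]
finger_gap: 58.3
grip_force: 27.5
```

Request:
jog_arm:
  rows:
    - [[-1.5,0,1],[0,0,0]]
    - [[-1.5,0,2],[0,0,0]]
    - [[-1.5,0,3],[0,0,0]]
    - [[-1.5,0,3],[0,0,0]]

```text
time: 17.7
tool_pos: [638.3, -124.4, 104.7]
tcp_rot: [-180.0, 0.1, -180.0]
ft_force: [-2.4, 0.2, 6.3]
finger_gap: 58.8
grip_force: 27.8
```

Request:
jog_arm:
  rows:
    - [[0,0,0],[0,0,0]]
    - [[0,0,0],[0,0,0]]
    - [[0,0,0],[0,0,0]]
    - [[0,0,0],[0,0,0]]
    - [[0,0,0],[0,0,0]]
  grip: 78

```text
time: 18.2
tool_pos: [637.8, -124.2, 103.4]
tcp_rot: [180.0, -0.0, -180.0]
ft_force: [-0.4, -0.0, -0.2]
finger_gap: 78.2
grip_force: 0.0
```

Request:
jog_arm:
  rows:
    - [[0,0,-20],[0,0,0]]
    - [[0,0,-45],[0,0,0]]
    - [[20,0,-55],[0,0,0]]
    - [[55,-1,-55],[0,0,-0.03]]
    - [[95,-2,-45],[0,0,-0.077]]
    - [[135,-4,-30],[0,0,-0.077]]
    - [[170,-6,0],[0,0,-0.077]]
    - [[192,-6,20],[0,0,-0.077]]
    - [[192,-6,20],[0,0,-0.077]]
    - [[192,-6,20],[0,0,-0.077]]

```text
time: 19.2
tool_pos: [445.9, -130.4, 83.8]
tcp_rot: [-180.0, 0.0, -175.6]
ft_force: [-1.0, 0.0, 0.3]
finger_gap: 77.8
grip_force: 0.0
```

Run:
```python
from h import *
s=r.sense(); print(s['tool_pos'].round(1),s['tcp_rot'])
im,d,P=snap('wrist'); cv2.imwrite('pics/w3.png',im)
m=(P[...,2]>9)&(P[...,2]<32); m[380:]=0
n,l,st,c=cv2.connectedComponentsWithStats(m.astype(np.uint8))
for i in range(1,n):
    if st[i,4]>500: q=P[l==i]; print(st[i],q.mean(0),cv2.minAreaRect(q[:,:2].astype(np.float32)))
im,d,P=snap('top'); v,u=np.mgrid[0:400,0:640]
m=(P[...,2]>114)&(P[...,2]<140)&(u>305)&(u<378)&(v>70)&(v<150); q=P[m]; print('pot',q.mean(0),cv2.minEnclosingCircle(q[:,:2].astype(np.float32)))
m=(P[...,2]>75)&(P[...,2]<100)&(u>305)&(u<378)&(v>70)&(v<150); q=P[m]; print('sq',m.sum(),q.mean(0),cv2.minAreaRect(q[:,:2].astype(np.float32)))
```

```text
[ 445.9 -130.4   83.8] [-1.79995575e+02  2.49769481e-02 -1.75608965e+02]
[622  12  18  80 880] [338.98057147  26.91945983  24.35324925] ((338.74420166015625, 29.86539077758789), (39.7198600769043, 14.3779935836792), 10.6947021484375)
[ 271   45   77  261 8963] [ 420.51522939 -135.21126888   18.88201519] ((427.3966979980469, -131.51107788085938), (162.01239013671875, 42.9847526550293), 12.778828620910645)
[ 210  350  210   30 4253] [ 560.50492802 -130.89606738   15.32954849] ((559.808837890625, -121.55564880371094), (19.490097045898438, 152.78131103515625), 4.377161026000977)
pot [ 635.94692457 -124.46870805  126.78027425] ((636.2545166015625, -124.83367156982422), 29.921293258666992)
sq 2114 [ 637.58669204 -123.93959919   88.36334695] ((638.290283203125, -124.705078125), (132.1064453125, 132.15989685058594), 4.25626802444458)
```

View pics/w3.png

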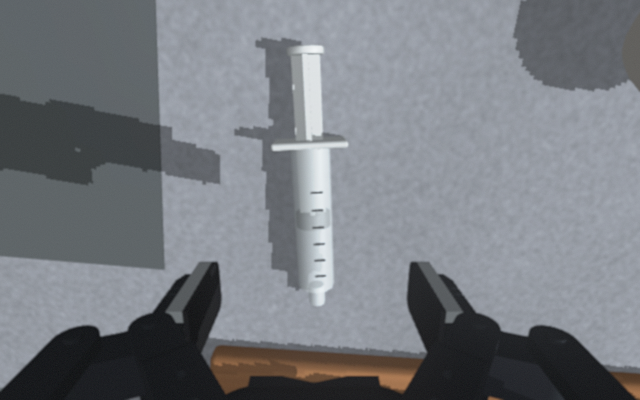

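The syringe in view is the drawn one. Its plunger disc is at (306,50), flange at y=146 and nozzle at (318,300), so it needs about 2.7° more yaw.

Request:
jog_arm:
  rows:
    - [[-1,1,20],[0,0,-0.045]]
    - [[-1,1,50],[0,0,-0.045]]
    - [[-1,1,70],[0,0,-0.045]]
    - [[-1,1,78],[0,0,-0.045]]
    - [[-1,1,80],[0,0,-0.045]]
    - [[-1,1,80],[0,0,-0.045]]
  grip: 50

```text
time: 19.9
tool_pos: [448.0, -129.6, 4.6]
tcp_rot: [-180.0, 0.1, -173.0]
ft_force: [-0.7, 0.4, 0.0]
finger_gap: 50.1
grip_force: 0.0
```

Request:
jog_arm:
  rows:
    - [[0,0,0],[0,0,0]]
    - [[0,0,0],[0,0,0]]
    - [[0,0,0],[0,0,0]]
    - [[0,0,0],[0,0,0]]
    - [[0,0,0],[0,0,0]]
    - [[0,0,0],[0,0,0]]
  grip: 15
  force: 25

```text
time: 20.5
tool_pos: [447.9, -129.7, 4.9]
tcp_rot: [-179.9, 0.1, -173.0]
ft_force: [-0.9, 0.4, 6.7]
finger_gap: 22.8
grip_force: 24.4
```

Request:
jog_arm:
  rows:
    - [[0,0,-25],[0,0,0]]
    - [[0,0,-65],[0,0,0]]
    - [[0,0,-105],[0,0,0]]
    - [[-3,20,-130],[0,0,0]]
    - [[-7,60,-130],[0,0,0]]
    - [[-13,105,-130],[0,0,0]]
    - [[-18,150,-130],[0,0,0]]
    - [[-24,195,-130],[0,0,0]]
    - [[-29,240,-130],[0,0,0]]
    - [[-34.5,282,-130],[0,0,0]]

```text
time: 21.5
tool_pos: [446.3, 156.9, 134.0]
tcp_rot: [180.0, 0.1, -173.0]
ft_force: [0.6, 0.2, -0.6]
finger_gap: 22.9
grip_force: 25.1
```

Request:
jog_arm:
  rows:
    - [[-30,-4,0],[0,0,0]]
    - [[-70,-9,0],[0,0,0]]
    - [[-115,-14,0],[0,0,0]]
    - [[-155,-19,0],[0,0,0]]
    - [[-180,-22,0],[0,0,0]]
    - [[-185,-22.5,0],[0,0,0]]
    - [[-185,-22.5,0],[0,0,0]]
    - [[-185,-22.5,0],[0,0,0]]
    - [[-185,-22.5,0],[0,0,0]]

```text
time: 22.4
tool_pos: [632.0, 155.3, 133.6]
tcp_rot: [180.0, -0.0, -173.0]
ft_force: [0.9, 0.7, -1.1]
finger_gap: 23.0
grip_force: 25.1
```

Run:
```python
from h import *
s=r.sense(); print(s['tool_pos'].round(1),s['tcp_rot'],s['finger_gap'])
im,d,P=snap('wrist'); cv2.imwrite('pics/w4.png',im)
```

```text
[632.  155.3 133.6] [ 1.79997668e+02 -2.39706050e-02 -1.72978681e+02] 22.960006376458175
```

View pics/w4.png

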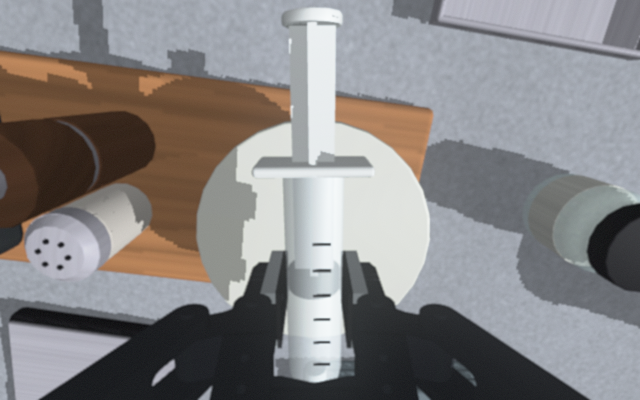

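The syringe is held straight with its plunger out, above the lid centre at (313,215). Lowering it.

Request:
jog_arm:
  rows:
    - [[-2,-1,15],[0,0,0]]
    - [[-2,-1,29],[0,0,0]]
    - [[-2,-1,35],[0,0,0]]
    - [[-2,-1,38],[0,0,0]]
    - [[-2,-1,39.5],[0,0,0]]
    - [[-2,-1,40],[0,0,0]]
    - [[-2,-1,40],[0,0,0]]

```text
time: 23.15
tool_pos: [635.5, 154.5, 94.0]
tcp_rot: [180.0, 0.0, -173.0]
ft_force: [-0.1, -1.1, -1.4]
finger_gap: 22.9
grip_force: 25.1
```

Request:
jog_arm:
  rows:
    - [[0,0,0.7],[0,0,0]]
    - [[0,0,1.3],[0,0,0]]
    - [[0,0,1.3],[0,0,0]]
    - [[0,0,1.3],[0,0,0]]

```text
time: 23.55
tool_pos: [635.5, 154.4, 92.9]
tcp_rot: [-180.0, 0.1, -173.0]
ft_force: [-0.8, -0.6, 5.6]
finger_gap: 23.0
grip_force: 25.5
```

Request:
jog_arm:
  rows:
    - [[0,0,0],[0,0,0]]
    - [[0,0,0],[0,0,0]]
    - [[0,0,0],[0,0,0]]
    - [[0,0,0],[0,0,0]]
    - [[0,0,0],[0,0,0]]
  grip: 45

```text
time: 24.05
tool_pos: [635.0, 154.3, 92.0]
tcp_rot: [180.0, -0.0, -173.0]
ft_force: [0.0, -0.0, -0.0]
finger_gap: 45.2
grip_force: 0.0
```

Request:
jog_arm:
  rows:
    - [[0,0,-15],[0,0,0]]
    - [[0,0,-45],[0,0,0]]
    - [[10,0,-70],[0,0,0]]
    - [[45,1,-75],[0,0,0]]
    - [[85,2,-75],[0,0,0.04]]
    - [[130,3,-70],[0,0,0.087]]
    - [[170,4,-40],[0,0,0.087]]
    - [[200,4,-10],[0,0,0.087]]
    - [[205,4,9],[0,0,0.087]]
    - [[205,4,9],[0,0,0.087]]

```text
time: 25.05
tool_pos: [428.3, 133.0, 81.3]
tcp_rot: [-180.0, -0.2, -178.0]
ft_force: [0.3, 0.3, 0.4]
finger_gap: 45.0
grip_force: 0.0
```

Request:
jog_arm:
  rows:
    - [[0,0,0],[0,0,0]]
    - [[0,0,0],[0,0,0]]
    - [[0,0,0],[0,0,0]]

```text
time: 25.35
tool_pos: [433.1, 133.6, 85.1]
tcp_rot: [180.0, 0.2, -178.0]
ft_force: [-0.2, -0.7, 0.9]
finger_gap: 45.0
grip_force: 0.0
```

Run:
```python
from h import *
s=r.sense(); print(s['tool_pos'].round(1),s['tcp_rot'])
im,d,P=snap('wrist'); im2,d,P2=snap('top'); cv2.imwrite('pics/w5.png',np.hstack([cv2.resize(im,(480,300)),cv2.resize(im2[60:260,140:460],(480,300))])[:, :800] if 0 else np.vstack([cv2.resize(im,(448,280)),cv2.resize(im2[60:260,140:460],(448,280),interpolation=cv2.INTER_CUBIC)]))
m=(P[...,2]>9)&(P[...,2]<32); m[340:]=0
n,l,st,c=cv2.connectedComponentsWithStats(m.astype(np.uint8))
for i in range(1,n):
    if st[i,4]>1500: q=P[l==i]; print(st[i],q.mean(0),cv2.minAreaRect(q[:,:2].astype(np.float32)))
```

```text
[433.1 133.6  85.1] [ 1.79974690e+02  1.73195611e-01 -1.77993622e+02]
[ 103    0  124   92 6267] [336.00067565  47.38086638  18.36246106] ((336.77587890625, 55.45999526977539), (47.02113723754883, 60.29738998413086), 1.9217994213104248)
[ 433    0   77  319 4326] [394.76142898 222.75939449  18.91297675] ((405.3121337890625, 222.35987854003906), (195.3405303955078, 20.27682113647461), 2.7807767391204834)
[ 276  113   77  190 6920] [422.32742543 131.93689586  20.15416113] ((431.3144836425781, 137.40786743164062), (125.48180389404297, 43.28525924682617), 7.8213396072387695)
[ 492  312  148   26 2214] [504.65344085 311.25497426  17.81822964] ((505.96484375, 313.35577392578125), (106.48699188232422, 5.834510803222656), 87.50699615478516)
```

View pics/w5.png

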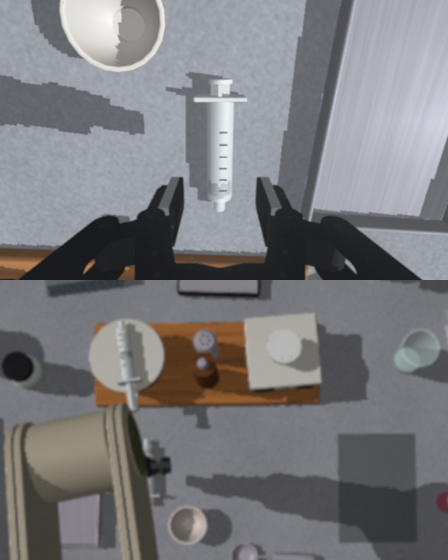

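The top crop shows both pots, mill, salt and drawn syringe placed well. The spent syringe at (220,150) is aligned with the fingers.

Request:
jog_arm:
  rows:
    - [[0,0,20],[0,0,0]]
    - [[0,0,50],[0,0,0]]
    - [[0,0,70],[0,0,0]]
    - [[0,0,78],[0,0,0]]
    - [[0,0,80],[0,0,0]]
    - [[0,0,80],[0,0,0]]
  grip: 55

```text
time: 26.05
tool_pos: [431.7, 133.5, 3.9]
tcp_rot: [180.0, 0.0, -178.0]
ft_force: [0.6, -0.3, 0.5]
finger_gap: 55.1
grip_force: 0.0
```

Request:
jog_arm:
  rows:
    - [[0,0,0],[0,0,0]]
    - [[0,0,0],[0,0,0]]
    - [[0,0,0],[0,0,0]]
    - [[0,0,0],[0,0,0]]
    - [[0,0,0],[0,0,0]]
    - [[0,0,0],[0,0,0]]
  grip: 15

```text
time: 26.65
tool_pos: [432.2, 133.6, 4.4]
tcp_rot: [180.0, 0.1, -178.0]
ft_force: [-1.3, 0.1, 6.7]
finger_gap: 23.0
grip_force: 24.3
```

Request:
jog_arm:
  rows:
    - [[0,0,-25],[0,0,0]]
    - [[0,0,-65],[0,0,0]]
    - [[0,5,-95],[0,0,0]]
    - [[6,35,-100],[0,0,0]]
    - [[13,75,-100],[0,0,0]]
    - [[20,115,-100],[0,0,0]]
    - [[26,150,-100],[0,0,0]]
    - [[28,165,-100],[0,0,0]]
    - [[28,165,-100],[0,0,0]]
    - [[28,165,-100],[0,0,0]]

```text
time: 27.65
tool_pos: [397.4, 296.7, 103.1]
tcp_rot: [-180.0, -0.0, -177.9]
ft_force: [0.3, -0.9, -0.9]
finger_gap: 22.5
grip_force: 25.1
```

Request:
jog_arm:
  rows:
    - [[0,0,25],[0,0,0]]
    - [[0,0,60],[0,0,0]]
    - [[0,0,85],[0,0,0]]
    - [[0,0,93],[0,0,0]]
    - [[0,0,96],[0,0,0]]
    - [[0,0,98],[0,0,0]]
    - [[0,0,98],[0,0,0]]
    - [[0,0,98],[0,0,0]]

```text
time: 28.45
tool_pos: [398.6, 297.8, 6.7]
tcp_rot: [179.9, 0.1, -178.0]
ft_force: [0.1, -0.6, -0.5]
finger_gap: 22.8
grip_force: 25.1
```

Request:
jog_arm:
  rows:
    - [[0,0,0.5],[0,0,0]]
    - [[0,0,1],[0,0,0]]
    - [[0,0,1],[0,0,0]]
    - [[0,0,1],[0,0,0]]

```text
time: 28.85
tool_pos: [398.6, 297.9, 6.4]
tcp_rot: [180.0, 0.1, -178.0]
ft_force: [-3.1, -4.6, 12.6]
finger_gap: 23.1
grip_force: 26.4
```

Request:
jog_arm:
  rows:
    - [[0,0,0],[0,0,0]]
    - [[0,0,0],[0,0,0]]
    - [[0,0,0],[0,0,0]]
    - [[0,0,0],[0,0,0]]
    - [[0,0,0],[0,0,0]]
  grip: 45

```text
time: 29.35
tool_pos: [397.2, 297.2, 4.1]
tcp_rot: [-180.0, -0.0, -178.0]
ft_force: [-0.0, 0.2, -0.6]
finger_gap: 44.9
grip_force: 0.0
```

Request:
jog_arm:
  rows:
    - [[0,0,-15],[0,0,0]]
    - [[0,0,-50],[0,0,0]]
    - [[0,0,-95],[0,0,0]]
    - [[0,0,-140],[0,0,0]]
    - [[20,25,-180],[0,0,0]]
    - [[50,55,-200],[0,0,0]]
    - [[80,90,-200],[0,0,0]]
    - [[110,120,-200],[0,0,0]]
    - [[130,150,-200],[0,0,0]]
    - [[130,150,-200],[0,0,0]]

```text
time: 30.35
tool_pos: [259.2, 445.3, 204.2]
tcp_rot: [179.9, -0.0, -177.7]
ft_force: [0.3, 0.1, 0.1]
finger_gap: 44.9
grip_force: 0.0
```

Request:
jog_arm:
  rows:
    - [[0,0,0],[0,0,0]]
    - [[0,0,0],[0,0,0]]
    - [[0,0,0],[0,0,0]]

```text
time: 30.65
tool_pos: [263.0, 441.8, 204.1]
tcp_rot: [-180.0, 0.0, -178.1]
ft_force: [0.5, -1.2, -0.1]
finger_gap: 45.1
grip_force: 0.0
```

Run:
```python
from h import *
im,d,P=snap('top'); im2,_,_=snap('side')
cv2.imwrite('pics/f.png',np.vstack([cv2.resize(im[70:260,140:400],(520,380)),im2[90:290,160:480].repeat(1,0)[:, :].copy() if 0 else cv2.resize(im2[100:260,180:500],(520,220))]))
v,u=np.mgrid[0:400,0:640]
def c(n,b,z0,z1):
    m=(u>=b[0])&(u<=b[2])&(v>=b[1])&(v<=b[3])&(P[...,2]>z0)&(P[...,2]<z1);q=P[m]
    if len(q)>4: print(n,len(q),q.mean(0).round(1),cv2.minAreaRect(q[:,:2].astype(np.float32)))
c('drawn',(200,70,262,172),97,125)
c('mill',(255,80,305,145),120,160); c('salt',(255,80,305,145),90,108)
c('round',(195,70,262,150),75,96); c('sq',(305,70,378,150),75,96)
c('pot',(305,75,378,148),114,140)
c('spent',(160,172,208,245),10,45)
```

```text
drawn 572 [612.6 149.9 107.8] ((612.25244140625, 153.49844360351562), (161.9974365234375, 42.32826232910156), 14.510780334472656)
mill 274 [603.9  15.1 135.7] ((605.5170288085938, 15.482674598693848), (42.1498908996582, 42.25926208496094), 12.785016059875488)
salt 231 [650.   16.2  95.9] ((630.3851318359375, 43.848392486572266), (98.06208038330078, 93.16649627685547), 89.74712371826172)
round 1763 [634.9 153.3  88.2] ((634.712890625, 154.28433227539062), (132.4661407470703, 132.952392578125), 63.367469787597656)
sq 2185 [ 635.5 -123.8   88.2] ((638.4564208984375, -124.73001098632812), (131.58737182617188, 132.2208251953125), 3.9825031757354736)
pot 476 [ 635.8 -124.4  126.7] ((635.7123413085938, -125.01995849609375), (58.130950927734375, 57.24879455566406), 88.40798950195312)
spent 411 [391.6 294.3  22.8] ((394.8731689453125, 289.459228515625), (41.09931182861328, 121.35816192626953), 84.48912048339844)
```

View pics/f.png

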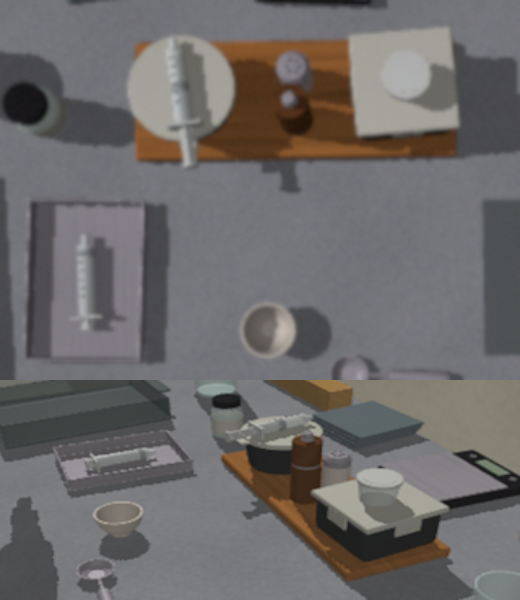

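The final view shows everything in place: syringe on the round lid (180,100), salt and mill (292,85), pot on the square lid (405,75), and the spent syringe flat in the tray (85,280).

```bash
python3 -c "
from bench import r
print(r.hand_in())"
```

```text
the job is handed in; nothing more can be done
None
```

The job is done and handed in at about 31 s: the final camera check shows every item where it was asked for, the dishes unmoved and the charged syringe's plunger still drawn out. The verdict was not reported back.

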